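# Weigh the tin from the back of the caddy

### The arm

A 7-joint arm with a two-finger parallel gripper is mounted at the origin on a cart in front of the work surface, level with it; the furniture and walls round the work are solid. World frame = base frame: x ahead of the robot, y to its left, z up, the work surface at z = 0. Lengths are in m, angles in degrees, forces in N, time in s.
With the tool pointing down it reaches from about 0.425 to 1.025 m from the base axis. Payload 9.4 kg.
Tool frame: the origin (TCP) lies midway between the tips of the shut fingers; the grasp point (between the pads) lies 19 mm behind it (env.tcp_to_grasp is the distance from the TCP to the grasp point, in m); z points along the fingers, y is the line along which they close (so a half turn about z gives the same grasp; the last joint's range is limited). The gripper opens to 93 mm and grips with 3 to 60 N. Pads are 15 mm wide; open, the fingers measure 128 mm over their backs; the gripper's body (75 mm by 188 mm) begins 65 mm behind the grasp point.
Start: joints at [-70.571, 34.337, -0.143, 91.639, 0.103, 54.024, -4.572], TCP at [0.293, 0.663, 0.219] pointing down, gripper open.
Joint ranges: [-147.43, 147.43], [-19.82, 112.94], [-74.19, 73.91], [6.32, 146.72], [-59.91, 239.91], [6.04, 106.73], [-150.56, 150.56]. Speed limits (degrees/s): [127.2, 127.2, 172.46, 172.46, 180, 180, 180].

### API

Orientations are given as [roll, pitch, yaw] about the fixed x, y, z axes, in that order (R = Rz(yaw) Ry(pitch) Rx(roll)).
In Python, from rig import env gives the robot as it stands. The module is installed in compiled form; this text tells all that it offers.
- The arm moves only by the tool carry_out, never from a script. Its argument "moves" is text: rows parted by semicolons, each of 6 numbers parted by spaces: the shift along the tool's x, y, z in cm, then the turn, a rotation vector about the tool's x, y, z in rad. A call has 1 to 8 rows; each row is the pose to reach, as a shift and turn from the pose commanded when the call began, along the tool's axes at that moment; what a row does not reach only later rows make up. A row lasts 1/12 s, in which the tool goes at most 41.7 mm and 7.16 degrees, less where a joint would pass 70% of its speed; a pose out of reach is approached as far as the arm can. A call with a gripper value outside its range is refused whole. "claw" is the opening in per cent of the stroke, from 0 (shut) to 100 (fully open), set as the call begins (left out, the last holds). The fingers move at their own pace and stop on an object; "squeeze" is the grip in N (left out, the last holds). Time passes only in rows, so rows that repeat a pose let the fingers close. It gives the time, the measured TCP pose, the force, the opening and the grip force at its end, in the units of the state.
- env.state(): the state, without advancing time (a new reading comes with each control period).
- env.read_camera(name): name is "scene" or "top"; returns the picture (400x640x3 uint8, red, green, blue); there is no depth.
- env.calibration(name): a dict with "intrinsics" (3x3 intrinsics, pixels), "R" (3x3) and "t" (3): a world point X has camera coordinates R X + t. Camera axes: x right, y down, z forward; pixel columns grow to the right and rows downward; lengths in m; the calibration is good to about 2 mm. A picture is of the moment at which its call begins. calibration takes no time and is no camera call.
- env.sign_off(): hands the job in; it is judged then, once.
The state is a dict: "t": time; "qpos": joint angles; "qd": joint speeds; "effort": joint torques, N m; "position": TCP position; "eef_rot": TCP orientation; "wrist_force": force on the tool from outside, world axes, zero at the start; "torque": the same for the moment, N m; "width": opening from 0.0 (shut) to 1.0 (fully open); "gripper_force": force on a finger pad.
Only numpy, scipy, OpenCV 4.12 (cv2) and the standard library are available. Lean on these libraries where they do the work, as an engineer would, in place of code of your own. Each camera call takes 0.05 s, during which the arm holds its last target. There are 200 camera calls.

### The job

The tin at the back of the black caddy has to be weighed, but the pepper mill, the drink can and the spice jar crowd it: first stand all three on the aluminium side tray, leaving the tin where it is until they are all out, then stand the tin in the middle of the scale's weighing plate while the three are still on the tray. Then put the mill, the can and the jar back, each in the very cell of the caddy it came from, and leave the tin on the scale. Keep all four upright throughout.

Things in the scene. Friction and masses are not known exactly. Their poses are not given: they have to be found in the camera images.
- caddy: Black plastic caddy, 186 x 186 mm, fixed, four square 84 mm cells, 6 mm walls. Origin: centre of its underside; x to its back row (away from the robot), y left, z up. Cell centres x = +-45, y = +-45 mm; cell floor 6 mm up, dividers to 16 mm, outer walls to 23 mm. Front row: mill and can, either way round; back row: tin and jar, either way round; each within 5 mm of its cell's centre.
- side_tray: Shallow aluminium pan, the side area, empty at the start, fixed: 170 mm along its x by 270 mm along its y, floor 3 mm above its origin (centre of the underside), rim up to 15 mm; inside 164 x 264 mm. Behind the work an overshelf hangs about 0.4 m above the table, its front edge about 0.7 m ahead of the robot base. x points away from the robot, y left, z up.
- scale_plate (a point): Centre of the top face of the weighing plate of the steel and white portion scale (fixed). The plate is 128 mm along x by 134 mm along y, 45 mm above the table; the scale's body, 188 x 136 mm, 30 mm high with a small display, reaches 60 mm further to -x (towards the robot). x points away from the robot, y left, z up.
- mill: Turned wooden pepper mill, 160 mm tall, round: body 58 mm across (largest) up to 115 mm, round head 50 mm across centred about 132 mm up, with a 12 mm knob on top (148 to 160 mm). About 0.18 kg. Origin: centre of its underside, z up its axis; it may be turned any way.
- can: Unopened drink can, 66 mm across, 115 mm tall, rigid. Origin: centre of its underside, z up its axis; it may be turned any way.
- jar: Slim spice jar with a red cap, 45 mm across, 106 mm tall. Origin: centre of its underside, z up its axis; it may be turned any way.
- tin: Small food tin with a green label, 57 mm across, 72 mm tall: the lowest of the four. Origin: centre of its underside, z up its axis; it may be turned any way.

How it is judged (in metres and radians):
On the way, in this order (a step that is already met when the one before it is completed fails the run):
1. mill, can and jar all stand upright on the side tray, let go, the tin still in its place in the caddy (x of mill in the frame of side_tray between -0.075 and 0.075 m and y of mill in the frame of side_tray between -0.125 and 0.125 m and z of each of mill, can, jar in the frame of side_tray below 0.01 m and angle between each of mill, can, jar's own z axis and vertical below 0.12 rad and x of can in the frame of side_tray between -0.075 and 0.075 m and y of can in the frame of side_tray between -0.125 and 0.125 m and x of jar in the frame of side_tray between -0.075 and 0.075 m and y of jar in the frame of side_tray between -0.125 and 0.125 m and contact force between the fingers and mill below 0.05 N and contact force between the fingers and can below 0.05 N and contact force between the fingers and jar below 0.05 N and distance of tin from where it was at the start of the episode below 0.025 m), for 0.2 s.
2. the tin stands in the middle of the weighing plate, let go, with the three still on the side tray (horizontal distance between tin and scale_plate below 0.015 m and z of tin in the frame of scale_plate between -0.006 and 0.006 m and angle between each of tin, mill, can, jar's own z axis and vertical below 0.12 rad and x of mill in the frame of side_tray between -0.075 and 0.075 m and y of mill in the frame of side_tray between -0.125 and 0.125 m and z of each of mill, can, jar in the frame of side_tray below 0.01 m and x of can in the frame of side_tray between -0.075 and 0.075 m and y of can in the frame of side_tray between -0.125 and 0.125 m and x of jar in the frame of side_tray between -0.075 and 0.075 m and y of jar in the frame of side_tray between -0.125 and 0.125 m and contact force between the fingers and tin below 0.05 N), for 0.2 s.
At the end, for the whole second after the job is handed in: The tin stands upright on the weighing plate, its centre within 15 mm of the plate's; mill, can and jar stand upright on the floor of the caddy cell each came from (within 32 mm of where each stood at the start, which is anywhere in the cell); all released and at rest (horizontal distance between tin and scale_plate below 0.015 m and z of tin in the frame of scale_plate between -0.006 and 0.006 m and angle between each of tin, mill, can, jar's own z axis and vertical below 0.12 rad and distance of each of mill, can, jar from where it was at the start of the episode below 0.032 m and z of each of mill, can, jar in the frame of caddy below 0.012 m and contact force between the fingers and mill below 0.05 N and contact force between the fingers and can below 0.05 N and contact force between the fingers and jar below 0.05 N and contact force between the fingers and tin below 0.05 N and linear speed of each of mill, can, jar, tin below 0.02 m/s); the robot touches nothing.
It fails at once if mill, can, jar or tin tipped over (more than 35 degrees) (angle between any of mill, can, jar, tin's own z axis and vertical above 0.61 rad).
It also fails if it takes over 141 s, if anything falls off the work surface, if the arm or the gripper's body presses on something with over 40 N, if the wrist force passes 120 N, or if a joint passes its speed limit or range.

## Working session

There is one attempt and no reset: what is moved stays moved. The work goes in short steps, Python scripts to look and compute and a tool call to move; the robot and the scene stay as the last step left them, time stands still between calls to the robot, and variables do not carry over. Pictures are saved under pics/ and viewed, at most 14 in all, crops included, and the job is handed in when it is done.

Besides the shell and the picture viewer there is one more tool, called after "Request:" as name(argument=value, ...) on one line, values as JSON. carry_out: Moves the arm, as the interface text tells. Its arguments: {"type":"object","properties":{"moves":{"type":"string"},"claw":{"type":"number"},"squeeze":{"type":"number"}},"required":["moves"]}

```bash
mkdir -p pics
python3 - <<'E'
from rig import env
import cv2,numpy as np
for n in("scene","top"):
    cv2.imwrite(f"pics/{n}0.png",env.read_camera(n)[:,:,::-1])
    c=env.calibration(n);R=np.array(c["R"]);print(n,np.round(c["intrinsics"],1).tolist(),np.round(R,3).tolist(),"cam",np.round(-R.T@np.array(c["t"]),3))
print(env.state(),env.tcp_to_grasp)
E
```

```text
scene [[462.5, 0.0, 316.1], [0.0, 462.5, 203.5], [0.0, 0.0, 1.0]] [[0.992, 0.124, 0.014], [0.096, -0.685, -0.722], [-0.08, 0.718, -0.692]] cam [ 0.579 -0.781  0.809]
top [[451.0, 0.0, 324.6], [0.0, 451.0, 202.0], [0.0, 0.0, 1.0]] [[0.011, -1.0, -0.004], [-0.984, -0.01, -0.175], [0.175, 0.006, -0.985]] cam [0.295 0.019 1.244]
{'t': 0.1, 'qpos': array([-70.5705062 ,  34.37997567,  -0.14555781,  91.67484899,
         0.10240371,  54.02625348,  -4.57115105]), 'qd': array([-0.03716888, -0.09986746, -0.03760875, -0.12194114,  0.02776889,
       -0.12408271, -0.05092873]), 'effort': array([ 4.75762106e-03, -7.66555810e+01,  1.50209371e+00, -2.52936119e+01,
       -5.23107382e-02,  1.37190233e-02,  6.85365740e-05]), 'position': array([0.29268376, 0.66281707, 0.21785518]), 'eef_rot': array([-1.79919356e+02,  7.04501257e-03,  1.56179761e+02]), 'wrist_force': array([ 0.10614581,  0.34006255, -0.37013351]), 'torque': array([0.00310647, 0.00958743, 0.02250502]), 'gripper_force': 0.0, 'width': 0.9987966255797134} 0.0188
```

View pics/scene0.png

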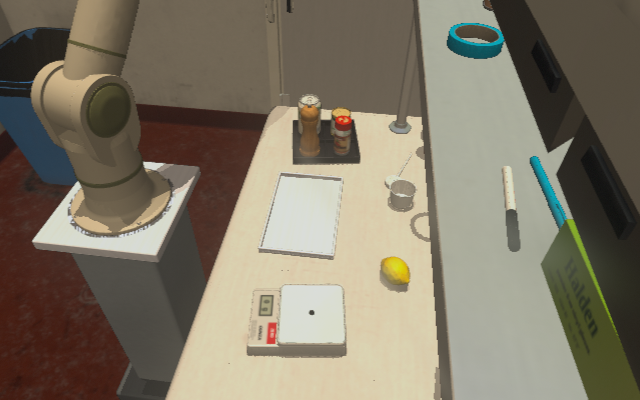

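View pics/top0.png

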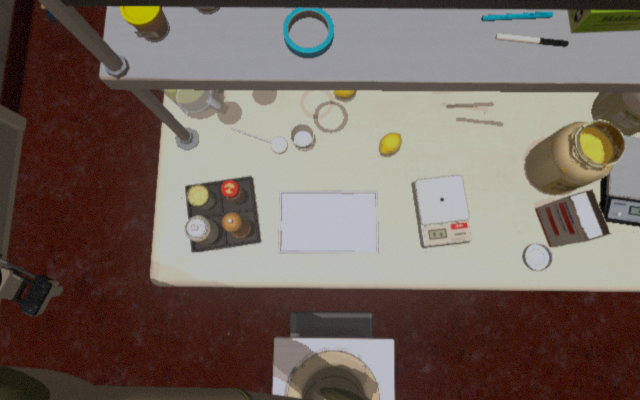

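The scene view shows the caddy at about (325,140), the tray at (303,215) and the scale plate at (312,313). The top view shows the tin at (199,196, back left), jar (230,189, back right), can (198,229, front left) and mill (233,222, front right). I'll take enlarged crops next.

Run:
```python
import cv2
t=cv2.imread("pics/top0.png");s=cv2.imread("pics/scene0.png")
cv2.imwrite("pics/topc.png",cv2.resize(t[165:265,170:270],None,fx=6,fy=6,interpolation=2))
cv2.imwrite("pics/scenec.png",cv2.resize(s[85:175,280:370],None,fx=6,fy=6,interpolation=2))
```

```text
(no output)
```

View pics/topc.png

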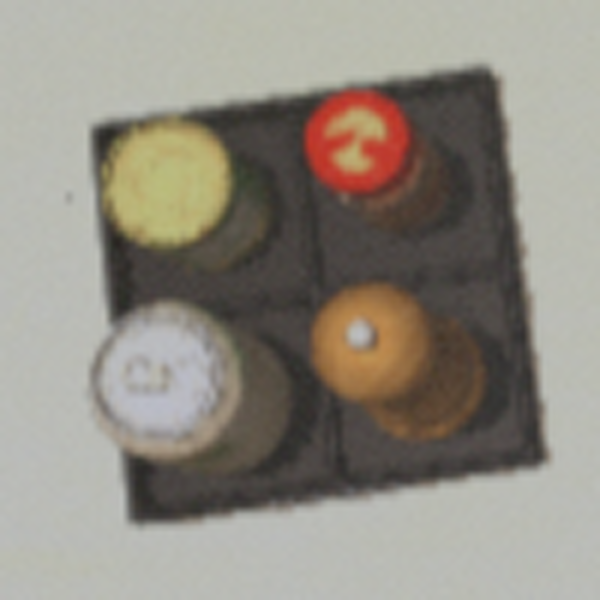

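View pics/scenec.png

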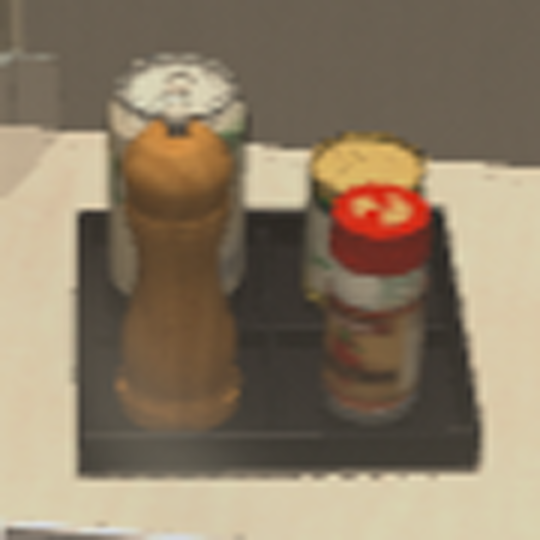

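Top crop: lid centres are tin (168,182), jar (359,142), can (167,380) and knob (361,334). Scene crop: can (179,90), knob (178,128), tin (367,165) and jar (382,210). Next I triangulate these.

```bash
cat > h.py <<'E'
from rig import env
import cv2,numpy as np
def cal(n):
    c=env.calibration(n);return np.array(c["intrinsics"]),np.array(c["R"]),np.array(c["t"]).reshape(3)
def P(n):
    K,R,t=cal(n);return K@np.c_[R,t]
def tri(a,b):  # top px, scene px
    X=cv2.triangulatePoints(P("top"),P("scene"),np.array(a,float).reshape(2,1),np.array(b,float).reshape(2,1))[:,0];X=X[:3]/X[3]
    r=np.array(proj("top",X))-a;return X,r
def proj(n,X):
    p=P(n)@np.r_[X,1];return p[:2]/p[2]
def plane(n,px,z):
    K,R,t=cal(n);d=R.T@np.linalg.solve(K,[px[0],px[1],1]);c=-R.T@t;return c+d*(z-c[2])/d[2]
E
python3 - <<'E'
from h import *
np.set_printoptions(precision=4,suppress=True)
T=lambda x,y:np.array([170+x/6-.42,165+y/6-.42]);S=lambda x,y:np.array([280+x/6-.42,85+y/6-.42])
for n,a,b,z in[("tin",T(168,182),S(367,165),.078),("jar",T(359,142),S(382,210),.112),("can",T(167,380),S(179,90),.121),("mill",T(361,334),S(178,128),.166),
 ("dot",(442,199),(311.5,312.5),.045),("tBL",(280,191),(343,178),.015),("tBR",(378,191),(332,256),.015),("tFR",(378,253),(262,249),.015),("tFL",(280,253),(279,174),.015)]:
    print(n,*tri(a,b),plane("top",a,z),plane("scene",b,z))
c=np.array([plane("top",T(*p),.023)[:2] for p in[(95,126),(490,68),(546,460),(132,522)]])
print(c,c.mean(0),np.linalg.norm(c-np.roll(c,1,0),axis=1))
d=c[0]+c[1]-c[2]-c[3];yaw=np.arctan2(d[1],d[0]);print("yaw",np.degrees(yaw))
Rm=np.array([[np.cos(yaw),-np.sin(yaw)],[np.sin(yaw),np.cos(yaw)]])
for s in[(1,1),(1,-1),(-1,1),(-1,-1)]: print(s,c.mean(0)+Rm@(np.array(s)*.045))
E
```

```text
tin [0.5178 0.361  0.0807] [-0.0218 -0.1092] [0.518  0.3617 0.078 ] [0.5179 0.3653 0.078 ]
jar [0.53   0.2705 0.1155] [-0.0692 -0.3499] [0.5298 0.271  0.112 ] [0.5305 0.2763 0.112 ]
can [0.4274 0.3444 0.123 ] [-0.1882 -0.8074] [0.4256 0.3444 0.121 ] [0.4288 0.3488 0.121 ]
mill [0.4408 0.256  0.1587] [0.0021 0.009 ] [0.4398 0.2544 0.166 ] [0.4423 0.2443 0.166 ]
dot [ 0.5197 -0.2897  0.046 ] [0.0005 0.0017] [ 0.5199 -0.2899  0.045 ] [ 0.5196 -0.289   0.045 ]
tBL [0.5449 0.1519 0.0123] [-0.0593 -0.2776] [0.5435 0.1515 0.015 ] [0.5457 0.1492 0.015 ]
tBR [ 0.5446 -0.1209  0.0174] [0.1102 0.4433] [ 0.5463 -0.1209  0.015 ] [ 0.5433 -0.1194  0.015 ]
tFR [ 0.3799 -0.1183  0.0105] [-0.5569 -1.7624] [ 0.3748 -0.1192  0.015 ] [ 0.3855 -0.1205  0.015 ]
tFL [0.3734 0.1475 0.0094] [-0.1233 -0.427 ] [0.3719 0.1466 0.015 ] [0.3759 0.1415 0.015 ]
[[0.5545 0.4132]
 [0.5839 0.2318]
 [0.4025 0.1993]
 [0.3726 0.3847]] [0.4784 0.3072] [0.1841 0.1838 0.1842 0.1878]
yaw 9.543544438292217
(1, 1) [0.5153 0.3591]
(1, -1) [0.5302 0.2703]
(-1, 1) [0.4266 0.3441]
(-1, -1) [0.4415 0.2554]
```

Triangulated heights match the stated sizes, and each item lies about 2 mm from its cell centre. I'll move in two steps to above the mill, turning the tool to yaw 90 so that tool x = world y, tool y = world x and tool z = down.

Request:
carry_out(moves="-4 -4 -2 0 0 0.12;-8 -8 -4 0 0 0.24;-12 -12 -4 0 0 0.36;-15 -15 -4 0 0 0.48;-15 -15 -4 0 0 0.6;-15 -15 -4 0 0 0.7;-15 -15 -4 0 0 0.8;-15 -15 -4 0 0 0.8", claw=100, squeeze=15)

```text
t: 0.77
position: [0.37, 0.4644, 0.2588]
eef_rot: [180.0, 0.0, 110.0]
wrist_force: [0.6, -0.1, -0.7]
width: 1.004
gripper_force: 0.0
```

```bash
cat > g.py <<'E'
import sys
from h import *
from scipy.spatial.transform import Rotation as Ro
def go(x,y,z,yaw=90):
    s=env.state();R=Ro.from_euler("xyz",s["eef_rot"],degrees=True)
    G=Ro.from_euler("xyz",[180,0,yaw],degrees=True)
    print("t",round(s["t"],2),"pos",s["position"].round(4),"rot",s["eef_rot"].round(2),"w",round(s["width"],3),"F",round(s["gripper_force"],1),"wf",s["wrist_force"].round(1))
    print("cm",(R.inv().apply(np.array([x,y,z])-s["position"])*100).round(2),"rv",(R.inv()*G).as_rotvec().round(3))
go(*map(float,sys.argv[1:]))
E
python3 g.py .4405 .2555 .22
```

```text
t 0.77 pos [0.37   0.4644 0.2588] rot [179.99   0.   109.98] w 1.004 F 0.0 wf [ 0.6 -0.1 -0.7]
cm [-22.04  -0.51   3.89] rv [0.    0.    0.349]
```

Request:
carry_out(moves="-4 0 0 0 0 0.1;-8 -0.2 0 0 0 0.2;-12 -0.4 0 0 0 0.3;-16 -0.5 0 0 0 0.349;-20 -0.5 0 0 0 0.349;-22 -0.5 2 0 0 0.349;-22 -0.5 3.9 0 0 0.349;-22 -0.5 3.9 0 0 0.349")

```text
t: 1.43
position: [0.4402, 0.256, 0.2172]
eef_rot: [-179.8, 0.2, 90.5]
wrist_force: [-0.7, 0.1, -0.4]
width: 1.002
gripper_force: 0.0
```

```bash
python3 g.py .4405 .2555 .119
```

```text
t 1.43 pos [0.4402 0.256  0.2172] rot [-1.7981e+02  1.5000e-01  9.0450e+01] w 1.002 F 0.0 wf [-0.7  0.1 -0.4]
cm [-0.03  0.06  9.82] rv [-0.003  0.003  0.008]
```

Request:
carry_out(moves="0 0 2 0 0 0;0 0 4 0 0 0;0 0 6 0 0 0;0 0 8 0 0 0;0 0 9.3 0 0 0;0 0 9.8 0 0 0;0 0 9.8 0 0 0;0 0 9.8 0 0 0")

```text
t: 2.1
position: [0.4414, 0.2583, 0.1221]
eef_rot: [-180.0, -0.0, 90.5]
wrist_force: [0.0, -0.5, 1.1]
width: 0.998
gripper_force: 0.0
```

Request:
carry_out(moves="0 0 0 0 0 0;0 0 0 0 0 0;0 0 0 0 0 0;0 0 0 0 0 0;0 0 0 0 0 0;0 0 0 0 0 0;0 0 0 0 0 0;0 0 0 0 0 0", claw=0, squeeze=20)

```text
t: 2.77
position: [0.4412, 0.2573, 0.1217]
eef_rot: [-180.0, 0.0, 90.3]
wrist_force: [-0.1, 0.6, 1.8]
width: 0.512
gripper_force: 20.0
```

```bash
python3 - <<'E'
from h import *
s=cv2.cvtColor(env.read_camera("scene"),cv2.COLOR_RGB2BGR)
cv2.imwrite("pics/a1.png",cv2.resize(s[50:180,240:400],None,fx=4,fy=4))
E
python3 g.py .465 -.07 .22
```

```text
t 2.82 pos [0.4412 0.2573 0.1217] rot [-179.99    0.     90.34] w 0.509 F 20.0 wf [ 0.2 -0.3  1.6]
cm [-32.75   2.18  -9.83] rv [-0.     0.     0.006]
```

View pics/a1.png

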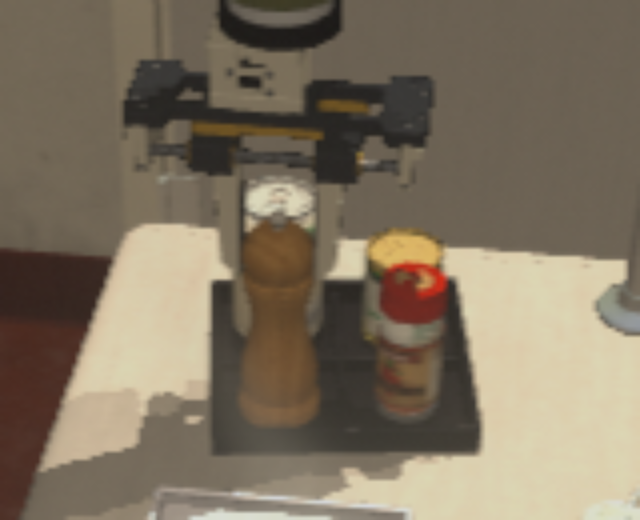

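The picture shows the fingers on either side of the mill's head at (280,255), with the can behind it; a width of 47 mm and a 20 N grip fit the head. Now lift and carry.

Request:
carry_out(moves="0 0 -1 0 0 0;0 0 -3 0 0 0;0 0 -5 0 0 0;0 0 -7 0 0 0;0 0 -9 0 0 0;-1 0 -10 0 0 0;-3 0.2 -10 0 0 0;-5.5 0.5 -10 0 0 0")

```text
t: 3.48
position: [0.4464, 0.2026, 0.2224]
eef_rot: [179.9, -0.1, 90.5]
wrist_force: [1.0, -1.0, -2.3]
width: 0.509
gripper_force: 20.0
```

Request:
carry_out(moves="-3 0.3 0 0 0 0;-6.5 0.6 0 0 0 0;-10 0.9 0 0 0 0;-13.5 1.2 0 0 0 0;-17 1.5 0 0 0 0;-20.5 1.7 0 0 0 0;-24 1.7 0 0 0 0;-26 1.7 0 0 0 0")

```text
t: 4.15
position: [0.464, -0.0619, 0.2219]
eef_rot: [-180.0, 0.1, 90.1]
wrist_force: [-0.1, 0.2, -1.2]
width: 0.51
gripper_force: 20.0
```

Request:
carry_out(moves="-1 0 0 0 0 0;-1.3 0 0 0 0 0;-1.3 0 0 0 0 0;-1.3 0 0 0 0 0")

```text
t: 4.48
position: [0.4652, -0.0692, 0.2215]
eef_rot: [-180.0, -0.0, 90.4]
wrist_force: [-0.1, 0.7, -2.0]
width: 0.514
gripper_force: 20.0
```

```bash
python3 g.py .465 -.07 .119
```

```text
t 4.48 pos [ 0.4652 -0.0692  0.2215] rot [-1.7998e+02 -3.0000e-02  9.0420e+01] w 0.514 F 20.0 wf [-0.1  0.7 -2. ]
cm [-8.000e-02 -1.000e-02  1.025e+01] rv [-0.    -0.001  0.007]
```

Request:
carry_out(moves="0 0 2 0 0 0;0 0 4 0 0 0;0 0 6 0 0 0;0 0 8 0 0 0;0 0 9 0 0 0;0 0 9.6 0 0 0;0 0 10 0 0 0;0 0 10 0 0 0")

```text
t: 5.15
position: [0.4653, -0.0696, 0.1212]
eef_rot: [-180.0, -0.0, 90.4]
wrist_force: [-0.2, -0.4, -1.5]
width: 0.51
gripper_force: 20.0
```

Request:
carry_out(moves="0 0 0.2 0 0 0;0 0 0.2 0 0 0;0 0 0.2 0 0 0")

```text
t: 5.4
position: [0.4655, -0.0704, 0.1201]
eef_rot: [179.9, -0.0, 90.4]
wrist_force: [0.2, -0.1, -1.5]
width: 0.508
gripper_force: 20.0
```

```bash
python3 - <<'E'
from h import *
s=cv2.cvtColor(env.read_camera("scene"),cv2.COLOR_RGB2BGR)
cv2.imwrite("pics/a2.png",cv2.resize(s[80:280,220:420],None,fx=3,fy=3))
E
python3 g.py .465 -.07 .119
```

```text
t 5.45 pos [ 0.4655 -0.0704  0.1201] rot [179.94  -0.    90.35] w 0.512 F 20.0 wf [-0.3 -1.1 -2. ]
cm [ 0.04 -0.05  0.11] rv [ 0.001 -0.     0.006]
```

View pics/a2.png

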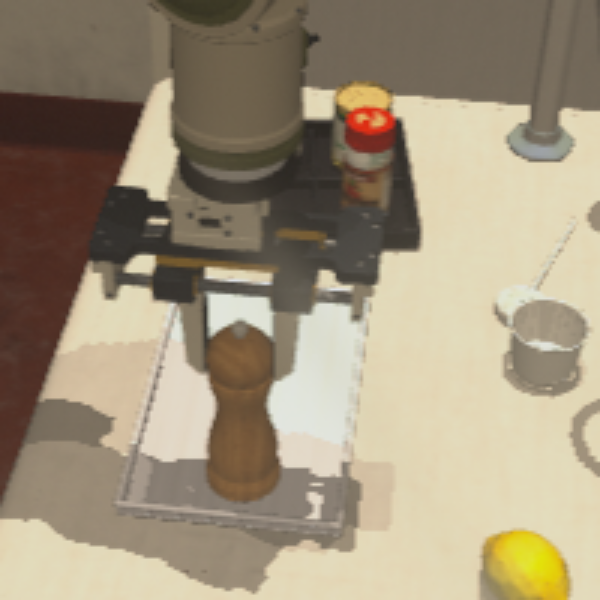

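The mill is held upright over the tray, its base at (243,490) inside the near rim at row 525, and it isn't bearing on the floor yet. I'll lower it a touch, open, and rise.

Request:
carry_out(moves="0 0 0.1 0 0 0;0 0 0.2 0 0 0;0 0 0.2 0 0 0;0 0 0.2 0 0 0")

```text
t: 5.78
position: [0.4658, -0.0709, 0.1185]
eef_rot: [179.9, 0.0, 90.3]
wrist_force: [-1.4, -1.4, 11.4]
width: 0.51
gripper_force: 20.0
```

Request:
carry_out(moves="0 0 0 0 0 0;0 0 0 0 0 0;0 0 0 0 0 0;0 0 0 0 0 0;0 0 0 0 0 0;0 0 0 0 0 0;0 0 0 0 0 0;0 0 0 0 0 0", claw=100)

```text
t: 6.45
position: [0.4652, -0.0705, 0.1176]
eef_rot: [-180.0, 0.0, 90.3]
wrist_force: [0.5, 1.3, -0.7]
width: 0.99
gripper_force: 0.0
```

Request:
carry_out(moves="0 0 -1 0 0 0;0 0 -3 0 0 0;0 0 -6 0 0 0;0 0 -9 0 0 0;0 0 -10 0 0 0;3 -0.5 -10 0 0 0;6 -1 -10 0 0 0;9 -1.5 -10 0 0 0")

```text
t: 7.12
position: [0.4495, 0.0202, 0.2181]
eef_rot: [179.9, -0.0, 90.2]
wrist_force: [0.5, 0.6, -0.9]
width: 0.999
gripper_force: 0.0
```

```bash
python3 g.py .427 .3445 .2
```

```text
t 7.12 pos [0.4495 0.0202 0.2181] rot [ 1.7994e+02 -2.0000e-02  9.0250e+01] w 0.999 F 0.0 wf [ 0.5  0.6 -0.9]
cm [32.44 -2.11  1.81] rv [ 0.001 -0.     0.004]
```

Request:
carry_out(moves="4 -0.3 0 0 0 0;8 -0.6 0 0 0 0;12 -0.9 0 0 0 0;16 -1.2 0 0 0 0;20 -1.5 0 0 0 0;24 -1.8 0 0 0 0;28 -2.1 0 0 0 0;31 -2.1 0 0 0 0")

```text
t: 7.78
position: [0.4255, 0.333, 0.2175]
eef_rot: [-180.0, -0.0, 90.5]
wrist_force: [0.1, -0.8, -0.4]
width: 1.004
gripper_force: 0.0
```

Request:
carry_out(moves="1 0 0 0 0 0;1.4 0 2 0 0 0;1.4 0 3 0 0 0;1.4 0 4 0 0 0;1.4 0 4 0 0 0")

```text
t: 8.2
position: [0.426, 0.3415, 0.1758]
eef_rot: [-179.9, 0.2, 90.3]
wrist_force: [0.4, -0.4, 0.1]
width: 1.0
gripper_force: 0.0
```

```bash
python3 g.py .427 .3445 .086
```

```text
t 8.2 pos [0.426  0.3415 0.1758] rot [-1.7987e+02  1.6000e-01  9.0270e+01] w 1.0 F 0.0 wf [ 0.4 -0.4  0.1]
cm [0.33 0.12 8.98] rv [-0.002  0.003  0.005]
```

Request:
carry_out(moves="0.2 0.1 1.5 0 0 0;0.2 0.1 3 0 0 0;0.2 0.1 4.5 0 0 0;0.2 0.1 6 0 0 0;0.2 0.1 7.5 0 0 0;0.2 0.1 8.5 0 0 0;0.2 0.1 9 0 0 0;0.2 0.1 9 0 0 0")

```text
t: 8.87
position: [0.4278, 0.3445, 0.0871]
eef_rot: [-180.0, 0.1, 90.3]
wrist_force: [-0.1, -0.5, -0.0]
width: 0.999
gripper_force: 0.0
```

Request:
carry_out(moves="0 0 0 0 0 0;0 0 0 0 0 0;0 0 0 0 0 0;0 0 0 0 0 0;0 0 0 0 0 0;0 0 0 0 0 0;0 0 0 0 0 0;0 0 0 0 0 0", claw=0, squeeze=30)

```text
t: 9.53
position: [0.428, 0.3456, 0.088]
eef_rot: [180.0, -0.0, 90.3]
wrist_force: [0.3, 0.1, 5.1]
width: 0.678
gripper_force: 30.0
```

```bash
python3 g.py .465 .02 .2
```

```text
t 9.53 pos [0.428  0.3456 0.088 ] rot [ 1.7997e+02 -3.0000e-02  9.0350e+01] w 0.678 F 30.0 wf [0.3 0.1 5.1]
cm [-32.57   3.51 -11.21] rv [ 0.    -0.001  0.006]
```

Request:
carry_out(moves="0 0 -1 0 0 0;0 0 -3 0 0 0;0 0 -5.5 0 0 0;0 0 -8 0 0 0;0 0 -10 0 0 0;-1 0 -11 0 0 0;-3 0.4 -11 0 0 0;-6 0.8 -11 0 0 0")

```text
t: 10.2
position: [0.4357, 0.2864, 0.1981]
eef_rot: [180.0, -0.1, 90.6]
wrist_force: [0.7, -0.4, -3.1]
width: 0.679
gripper_force: 30.0
```

Request:
carry_out(moves="-3 0.3 0 0 0 0;-6.5 0.7 0 0 0 0;-10 1.1 0 0 0 0;-13.5 1.5 0 0 0 0;-17 1.9 0 0 0 0;-20.5 2.4 0 0 0 0;-24 2.7 0 0 0 0;-25.5 2.7 0 0 0 0")

```text
t: 10.87
position: [0.4638, 0.0253, 0.1976]
eef_rot: [-180.0, 0.1, 90.1]
wrist_force: [-0.7, -0.5, -3.4]
width: 0.685
gripper_force: 30.0
```

Request:
carry_out(moves="-0.7 0 0 0 0 0;-1 0 0 0 0 0;-1 0 1.5 0 0 0;-1 0 3 0 0 0;-1 0 4.5 0 0 0;-1 0 6 0 0 0;-1 0 6 0 0 0;-1 0 6 0 0 0")

```text
t: 11.53
position: [0.464, 0.0215, 0.1372]
eef_rot: [-179.9, 0.0, 90.4]
wrist_force: [0.0, -1.4, -3.4]
width: 0.681
gripper_force: 30.0
```

```bash
python3 g.py .465 .02 .085
```

```text
t 11.53 pos [0.464  0.0215 0.1372] rot [-1.7987e+02  1.0000e-02  9.0440e+01] w 0.681 F 30.0 wf [ 0.  -1.4 -3.4]
cm [-0.15  0.11  5.22] rv [-0.002  0.     0.008]
```

Request:
carry_out(moves="0 0 1.5 0 0 0;0 0 3 0 0 0;0 0 4 0 0 0;0 0 4.7 0 0 0;0 0 5 0 0 0;0 0 5.2 0 0 0;0 0 5.3 0 0 0;0 0 5.3 0 0 0")

```text
t: 12.2
position: [0.465, 0.0206, 0.0851]
eef_rot: [180.0, -0.0, 90.3]
wrist_force: [-0.7, 0.4, -3.4]
width: 0.683
gripper_force: 30.0
```

```bash
python3 g.py .465 .02 .085
```

```text
t 12.2 pos [0.465  0.0206 0.0851] rot [ 1.7996e+02 -1.0000e-02  9.0340e+01] w 0.683 F 30.0 wf [-0.7  0.4 -3.4]
cm [-0.06  0.    0.01] rv [ 0.001 -0.     0.006]
```

Request:
carry_out(moves="0 0 0.1 0 0 0;0 0 0.2 0 0 0;0 0 0.2 0 0 0;0 0 0.2 0 0 0")

```text
t: 12.53
position: [0.4652, 0.0205, 0.0847]
eef_rot: [179.9, -0.1, 90.3]
wrist_force: [-4.3, -1.2, 29.0]
width: 0.683
gripper_force: 30.0
```

Contact. Release, rise, and go to the jar.

Request:
carry_out(moves="0 0 -0.15 0 0 0;0 0 -0.15 0 0 0;0 0 -0.15 0 0 0;0 0 -0.15 0 0 0;0 0 -0.15 0 0 0;0 0 -0.15 0 0 0;0 0 -0.15 0 0 0;0 0 -0.15 0 0 0", claw=100)

```text
t: 13.2
position: [0.4647, 0.0205, 0.084]
eef_rot: [-180.0, 0.0, 90.3]
wrist_force: [-0.3, -0.3, -0.6]
width: 1.002
gripper_force: 0.0
```

Request:
carry_out(moves="0 0 -1 0 0 0;0 0 -3 0 0 0;0 0 -6 0 0 0;0 0 -9 0 0 0;0 0 -11 0 0 0;3 1 -11 0 0 0;6 2 -11 0 0 0;9 3 -11 0 0 0")

```text
t: 13.87
position: [0.4946, 0.1117, 0.1949]
eef_rot: [179.9, -0.0, 90.3]
wrist_force: [-0.0, 0.2, -0.8]
width: 0.998
gripper_force: 0.0
```

Request:
carry_out(moves="4 1 0 0 0 0;8 2 0 0 0 0;12 3 0 0 0 0;15 3.4 0 0 0 0;16 3.4 0 0 0 0;16 3.4 1 0 0 0;16 3.4 2 0 0 0;16 3.4 2 0 0 0")

```text
t: 14.53
position: [0.5258, 0.2682, 0.1718]
eef_rot: [-179.8, 0.2, 90.2]
wrist_force: [0.2, -1.1, 0.1]
width: 1.001
gripper_force: 0.0
```

```bash
python3 g.py .530 .2705 .067
```

```text
t 14.53 pos [0.5258 0.2682 0.1718] rot [-1.7982e+02  1.6000e-01  9.0240e+01] w 1.001 F 0.0 wf [ 0.2 -1.1  0.1]
cm [ 0.26  0.45 10.48] rv [-0.003  0.003  0.004]
```

Request:
carry_out(moves="0.2 0.4 1.5 0 0 0;0.2 0.4 3 0 0 0;0.2 0.4 5 0 0 0;0.2 0.4 7 0 0 0;0.2 0.4 9 0 0 0;0.2 0.4 10 0 0 0;0.2 0.4 10.5 0 0 0;0.2 0.4 10.5 0 0 0")

```text
t: 15.2
position: [0.531, 0.2714, 0.0685]
eef_rot: [-179.9, 0.1, 90.2]
wrist_force: [-0.2, -0.3, -0.3]
width: 0.996
gripper_force: 0.0
```

Request:
carry_out(moves="0 0 0 0 0 0;0 0 0 0 0 0;0 0 0 0 0 0;0 0 0 0 0 0;0 0 0 0 0 0;0 0 0 0 0 0;0 0 0 0 0 0;0 0 0 0 0 0", claw=0, squeeze=20)

```text
t: 15.87
position: [0.5312, 0.273, 0.0692]
eef_rot: [180.0, -0.0, 90.4]
wrist_force: [1.0, -0.5, -0.2]
width: 0.475
gripper_force: 6.4
```

```bash
python3 g.py .465 .105 .17
```

```text
t 15.87 pos [0.5312 0.273  0.0692] rot [179.99  -0.    90.35] w 0.475 F 6.4 wf [ 1.  -0.5 -0.2]
cm [-16.76  -6.72 -10.08] rv [ 0.    -0.     0.006]
```

Request:
carry_out(moves="0 0 0 0 0 0;0 0 0 0 0 0;0 0 0 0 0 0")

```text
t: 16.12
position: [0.5311, 0.273, 0.0692]
eef_rot: [-180.0, -0.0, 90.4]
wrist_force: [-1.0, 0.3, 1.6]
width: 0.476
gripper_force: 20.0
```

Request:
carry_out(moves="0 0 -1 0 0 0;0 0 -3 0 0 0;0 0 -5.5 0 0 0;0 0 -8 0 0 0;0 0 -10 0 0 0;-2 -1 -10 0 0 0;-4 -2 -10 0 0 0;-6 -3 -10 0 0 0")

```text
t: 16.78
position: [0.5011, 0.2123, 0.17]
eef_rot: [180.0, -0.0, 90.4]
wrist_force: [0.1, -0.1, -1.3]
width: 0.477
gripper_force: 20.0
```

Request:
carry_out(moves="-3 -1.5 0 0 0 0;-6 -3 0 0 0 0;-9 -3.7 0 0 0 0;-10.5 -3.7 0 0 0 0;-10.5 -3.7 2 0 0 0;-10.5 -3.7 4 0 0 0;-10.5 -3.7 6 0 0 0;-10.5 -3.7 6 0 0 0")

```text
t: 17.45
position: [0.4639, 0.107, 0.1072]
eef_rot: [-179.8, 0.1, 90.3]
wrist_force: [-1.2, -0.1, -1.0]
width: 0.475
gripper_force: 20.0
```

```bash
python3 g.py .465 .105 .066
```

```text
t 17.45 pos [0.4639 0.107  0.1072] rot [-1.7981e+02  7.0000e-02  9.0330e+01] w 0.475 F 20.0 wf [-1.2 -0.1 -1. ]
cm [-0.2   0.12  4.12] rv [-0.003  0.001  0.006]
```

Request:
carry_out(moves="0 0 1.5 0 0 0;0 0 2.5 0 0 0;0 0 3.3 0 0 0;0 0 3.8 0 0 0;0 0 4.1 0 0 0;0 0 4.1 0 0 0;0 0 4.1 0 0 0")

```text
t: 18.03
position: [0.4653, 0.1076, 0.0685]
eef_rot: [180.0, -0.0, 90.3]
wrist_force: [-0.8, -0.2, -2.2]
width: 0.474
gripper_force: 20.0
```

Request:
carry_out(moves="0 0 0.1 0 0 0;0 0 0.15 0 0 0;0 0 0.15 0 0 0")

```text
t: 18.28
position: [0.4653, 0.1076, 0.0669]
eef_rot: [180.0, -0.0, 90.4]
wrist_force: [-0.2, 0.4, -1.1]
width: 0.479
gripper_force: 20.0
```

Request:
carry_out(moves="0 0 0.1 0 0 0;0 0 0.15 0 0 0;0 0 0.15 0 0 0")

```text
t: 18.53
position: [0.4653, 0.1076, 0.066]
eef_rot: [180.0, -0.0, 90.3]
wrist_force: [-2.1, -1.2, 15.2]
width: 0.473
gripper_force: 20.0
```

Request:
carry_out(moves="0 0 0 0 0 0;0 0 0 0 0 0;0 0 0 0 0 0;0 0 0 0 0 0;0 0 0 0 0 0;0 0 0 0 0 0;0 0 0 0 0 0;0 0 0 0 0 0", claw=100)

```text
t: 19.2
position: [0.4651, 0.1075, 0.0651]
eef_rot: [-180.0, 0.0, 90.3]
wrist_force: [0.9, -0.0, -0.3]
width: 0.981
gripper_force: 0.0
```

Request:
carry_out(moves="0 0 -1 0 0 0;0 0 -3 0 0 0;0 0 -6 0 0 0;0 0 -9 0 0 0;0 0 -11 0 0 0;3 1 -11 0 0 0;6 2 -11 0 0 0;9 3 -11 0 0 0")

```text
t: 19.87
position: [0.4951, 0.1988, 0.176]
eef_rot: [179.9, -0.1, 90.3]
wrist_force: [0.8, -0.2, -0.1]
width: 1.002
gripper_force: 0.0
```

Request:
carry_out(moves="4 0.5 0 0 0 0;8 1 0 0 0 0;12 1.5 0 0 0 0;15 2.2 0 0 0 0;16 2.2 0 0 0 0;16.4 2.2 1 0 0 0;16.4 2.2 2 0 0 0;16.4 2.2 2 0 0 0")

```text
t: 20.53
position: [0.5144, 0.3593, 0.1526]
eef_rot: [-179.8, 0.2, 90.3]
wrist_force: [-0.2, -0.4, 0.2]
width: 0.995
gripper_force: 0.0
```

```bash
python3 - <<'E'
from h import *
for i,(n,a) in enumerate([("scene",(80,330,210,460)),("top",(150,300,150,480))]):
    s=cv2.cvtColor(env.read_camera(n),cv2.COLOR_RGB2BGR)
    cv2.imwrite(f"pics/b{n}.png",s)
    if n=="scene": cv2.imwrite("pics/b1.png",cv2.resize(s[a[0]:a[1],a[2]:a[3]],None,fx=2.4,fy=2.4))
E
python3 g.py .518 .3615 .036
```

```text
t 20.63 pos [0.5154 0.3593 0.1544] rot [-1.7992e+02  1.1000e-01  9.0200e+01] w 1.001 F 0.0 wf [ 0.5 -0.7 -0.4]
cm [ 0.24  0.27 11.84] rv [-0.001  0.002  0.004]
```

View pics/b1.png

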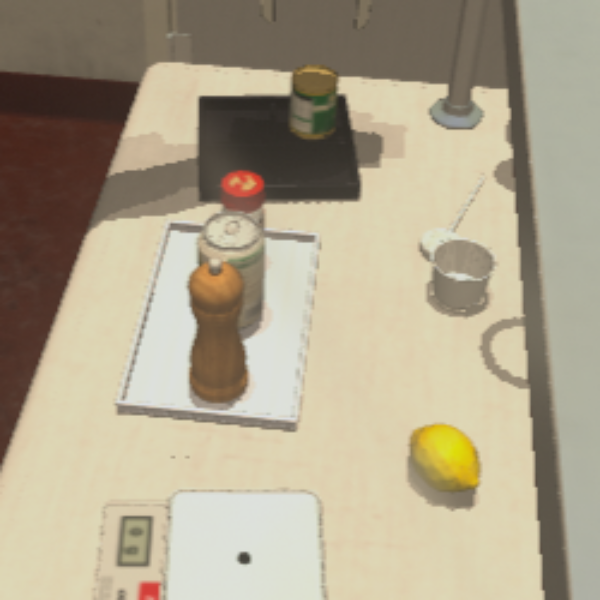

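All three stand upright on the tray (jar at (243,190), can at (232,270), mill at (218,330)), and the tin is alone in the caddy at (315,100).

Request:
carry_out(moves="0.2 0.3 1.5 0 0 0;0.2 0.3 3 0 0 0;0.2 0.3 5 0 0 0;0.2 0.3 7 0 0 0;0.2 0.3 9 0 0 0;0.2 0.3 10.5 0 0 0;0.2 0.3 11.6 0 0 0;0.2 0.3 11.6 0 0 0")

```text
t: 21.3
position: [0.518, 0.3624, 0.0369]
eef_rot: [-179.9, 0.1, 90.3]
wrist_force: [-1.1, 0.2, -0.1]
width: 1.0
gripper_force: 0.0
```

Request:
carry_out(moves="0 0 0 0 0 0;0 0 0 0 0 0;0 0 0 0 0 0;0 0 0 0 0 0;0 0 0 0 0 0;0 0 0 0 0 0;0 0 0 0 0 0;0 0 0 0 0 0", claw=0, squeeze=25)

```text
t: 21.97
position: [0.5188, 0.3641, 0.0396]
eef_rot: [180.0, -0.0, 90.4]
wrist_force: [-1.0, 0.1, 5.4]
width: 0.613
gripper_force: 25.0
```

```bash
python3 g.py .5195 -.2895 .26
```

```text
t 21.97 pos [0.5188 0.3641 0.0396] rot [ 1.7997e+02 -3.0000e-02  9.0350e+01] w 0.613 F 25.0 wf [-1.   0.1  5.4]
cm [-65.35  -0.32 -22.07] rv [ 0.    -0.001  0.006]
```

Request:
carry_out(moves="0 0 -1 0 0 0;0 0 -3.5 0 0 0;0 0 -7 0 0 0;0 0 -10.5 0 0 0;0 0 -14 0 0 0;0 0 -17.5 0 0 0;0 0 -20.5 0 0 0;-1 0 -22 0 0 0")

```text
t: 22.63
position: [0.5192, 0.3559, 0.2631]
eef_rot: [179.8, -0.2, 90.5]
wrist_force: [1.0, 0.4, -2.7]
width: 0.612
gripper_force: 25.0
```

Request:
carry_out(moves="-3 0 0 0 0 0;-6.5 0 0 0 0 0;-10 0 0 0 0 0;-13.5 0 0 0 0 0;-17 0 0 0 0 0;-20.5 0 0 0 0 0;-24 0 0 0 0 0;-27.5 0 0 0 0 0")

```text
t: 23.3
position: [0.519, 0.0764, 0.2586]
eef_rot: [-179.9, 0.0, 90.3]
wrist_force: [0.4, -0.7, -3.0]
width: 0.611
gripper_force: 25.0
```

Request:
carry_out(moves="-3.5 0 0 0 0 0;-7 0 0 0 0 0;-10.5 0 0 0 0 0;-14 0 0 0 0 0;-17.5 0 0 0 0 0;-21 0 0 0 0 0;-24.5 0 0 0 0 0;-28 0 0 0 0 0")

```text
t: 23.97
position: [0.5204, -0.2031, 0.2585]
eef_rot: [-179.9, -0.0, 90.3]
wrist_force: [0.5, 1.1, -1.2]
width: 0.615
gripper_force: 25.0
```

Request:
carry_out(moves="-3.5 0 0 0 0 0;-6.5 0 0 0 0 0;-8.5 0 0 0 0 0;-8.8 0 2 0 0 0;-8.8 0 4.5 0 0 0;-8.8 0 7 0 0 0;-8.8 0 9 0 0 0;-8.8 0 10 0 0 0")

```text
t: 24.63
position: [0.5202, -0.2886, 0.1562]
eef_rot: [-179.7, -0.1, 90.3]
wrist_force: [0.2, 1.0, -2.1]
width: 0.613
gripper_force: 25.0
```

```bash
python3 g.py .5197 -.2895 .0786
```

```text
t 24.63 pos [ 0.5202 -0.2886  0.1562] rot [-1.7975e+02 -1.0000e-01  9.0310e+01] w 0.613 F 25.0 wf [ 0.2  1.  -2.1]
cm [-0.1  -0.01  7.76] rv [-0.004 -0.002  0.005]
```

Request:
carry_out(moves="0 0 2 0 0 0;0 0 4 0 0 0;0 0 5.5 0 0 0;0 0 6.5 0 0 0;0 0 7.2 0 0 0;0 0 7.5 0 0 0;0 0 7.5 0 0 0;0 0 7.5 0 0 0")

```text
t: 25.3
position: [0.5228, -0.2894, 0.0847]
eef_rot: [180.0, 0.0, 90.3]
wrist_force: [0.5, 0.1, -2.4]
width: 0.61
gripper_force: 25.0
```

Request:
carry_out(moves="0 0 0.1 0 0 0;0 0 0.15 0 0 0;0 0 0.15 0 0 0")

```text
t: 25.55
position: [0.5228, -0.2891, 0.0831]
eef_rot: [180.0, 0.0, 90.4]
wrist_force: [-0.3, -0.1, -2.0]
width: 0.615
gripper_force: 25.0
```

Request:
carry_out(moves="0 -0.2 0.1 0 0 0;0 -0.3 0.2 0 0 0;0 -0.3 0.3 0 0 0;0 -0.3 0.3 0 0 0;0 -0.3 0.3 0 0 0")

```text
t: 25.97
position: [0.5195, -0.2892, 0.0796]
eef_rot: [-180.0, -0.0, 90.3]
wrist_force: [-0.2, -0.2, -2.2]
width: 0.612
gripper_force: 25.0
```

Request:
carry_out(moves="0 0 0.1 0 0 0;0 0 0.15 0 0 0;0 0 0.15 0 0 0")

```text
t: 26.22
position: [0.5197, -0.2892, 0.079]
eef_rot: [180.0, -0.0, 90.3]
wrist_force: [-3.0, 1.8, 9.8]
width: 0.612
gripper_force: 25.0
```

Contact. Release and rise, then check.

Request:
carry_out(moves="0 0 0 0 0 0;0 0 0 0 0 0;0 0 0 0 0 0;0 0 0 0 0 0;0 0 0 0 0 0;0 0 0 0 0 0;0 0 0 0 0 0;0 0 0 0 0 0", claw=100)

```text
t: 26.88
position: [0.5196, -0.2892, 0.0781]
eef_rot: [-180.0, 0.0, 90.3]
wrist_force: [-0.3, -0.1, -0.1]
width: 0.996
gripper_force: 0.0
```

Request:
carry_out(moves="0 0 -1 0 0 0;0 0 -3 0 0 0;0 0 -6 0 0 0;0 0 -9 0 0 0;0 0 -12 0 0 0;2 0 -15 0 0 0;5 0 -17 0 0 0;9 0 -17 0 0 0")

```text
t: 27.55
position: [0.5202, -0.2018, 0.2531]
eef_rot: [179.6, 0.2, 90.1]
wrist_force: [0.5, -0.1, 0.3]
width: 0.998
gripper_force: 0.0
```

Request:
carry_out(moves="4 -0.5 0 0 0 0;8 -1 0 0 0 0;12 -1.5 0 0 0 0;16 -2 0 0 0 0;20 -3 0 0 0 0;24 -4 0 0 0 0;28 -5 0 0 0 0;31 -5.5 0 0 0 0")

```text
t: 28.22
position: [0.4605, 0.1134, 0.2488]
eef_rot: [-180.0, -0.1, 90.4]
wrist_force: [0.5, 0.6, 0.1]
width: 0.998
gripper_force: 0.0
```

```bash
python3 - <<'E'
from h import *
t=cv2.cvtColor(env.read_camera("top"),cv2.COLOR_RGB2BGR);s=cv2.cvtColor(env.read_camera("scene"),cv2.COLOR_RGB2BGR)
a=cv2.resize(t[160:260,400:480],None,fx=5,fy=5,interpolation=2);b=cv2.resize(s[250:370,230:360],None,fx=3,fy=3,interpolation=2)
c=np.zeros((500,800,3),np.uint8);c[:500,:400]=a;c[:360,405:795]=b;cv2.imwrite("pics/c1.png",c)
E
python3 g.py .465 .107 .065
```

```text
t 28.32 pos [0.461  0.1155 0.2486] rot [-1.7999e+02 -9.0000e-02  9.0780e+01] w 0.999 F 0.0 wf [ 0.6 -0.1  0.5]
cm [-0.89  0.39 18.36] rv [-0.    -0.002  0.014]
```

View pics/c1.png

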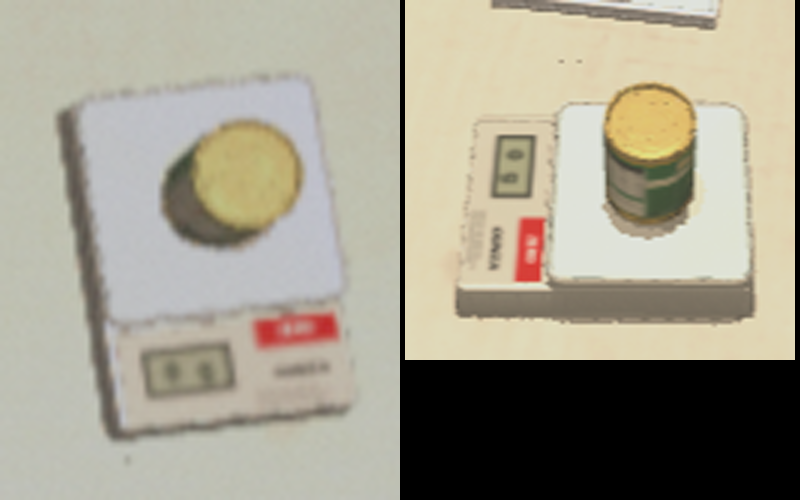

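The tin stands upright on the plate; its lid centre is at top (449.0,194.2) and scene (311.3,289.0). I'll check its position, then return the jar.

Run:
```python
from h import *
print(tri((449,194.2),(311.3,289.)),plane("top",(449,194.2),.117),plane("scene",(311.3,289),.117))
```

```text
(array([ 0.51853856, -0.28868182,  0.12007252]), array([-0.0140087 , -0.05068555])) [ 0.51901845 -0.28955506  0.117     ] [ 0.51838979 -0.28644208  0.117     ]
```

Request:
carry_out(moves="-0.8 0.4 3 0 0 0;-0.8 0.4 6 0 0 0;-0.8 0.4 9 0 0 0;-0.8 0.4 12 0 0 0;-0.8 0.4 12 0 0 0;-0.8 0.4 12 0 0 0")

```text
t: 28.82
position: [0.4658, 0.1014, 0.128]
eef_rot: [-179.9, 0.1, 90.3]
wrist_force: [0.0, 0.1, -0.3]
width: 1.0
gripper_force: 0.0
```

```bash
python3 g.py .465 .1076 .066
```

```text
t 28.82 pos [0.4658 0.1014 0.128 ] rot [-1.7986e+02  7.0000e-02  9.0260e+01] w 1.0 F 0.0 wf [ 0.   0.1 -0.3]
cm [ 0.63 -0.06  6.2 ] rv [-0.003  0.001  0.004]
```

Request:
carry_out(moves="0.5 0 0 0 0 0;0.6 0 1.5 0 0 0;0.6 0 3 0 0 0;0.6 0 4.5 0 0 0;0.6 0 5.6 0 0 0;0.6 0 6.1 0 0 0;0.6 0 6.1 0 0 0")

```text
t: 29.4
position: [0.4668, 0.1089, 0.0679]
eef_rot: [179.9, -0.0, 90.4]
wrist_force: [-0.2, 0.5, 0.7]
width: 1.004
gripper_force: 0.0
```

Request:
carry_out(moves="0 0 0 0 0 0;0 0 0 0 0 0;0 0 0 0 0 0;0 0 0 0 0 0;0 0 0 0 0 0;0 0 0 0 0 0;0 0 0 0 0 0;0 0 0 0 0 0", claw=0, squeeze=20)

```text
t: 30.07
position: [0.4662, 0.1085, 0.0672]
eef_rot: [-180.0, 0.0, 90.3]
wrist_force: [1.0, -0.2, 0.7]
width: 0.474
gripper_force: 8.8
```

Request:
carry_out(moves="0 0 0 0 0 0;0 0 0 0 0 0;0 0 0 0 0 0")

```text
t: 30.32
position: [0.4661, 0.1085, 0.0671]
eef_rot: [-180.0, 0.0, 90.3]
wrist_force: [-0.4, -0.7, 0.6]
width: 0.475
gripper_force: 20.0
```

```bash
python3 g.py .5307 .273 .17
```

```text
t 30.32 pos [0.4661 0.1085 0.0671] rot [-180.      0.     90.35] w 0.475 F 20.0 wf [-0.4 -0.7  0.6]
cm [ 16.41   6.56 -10.29] rv [-0.     0.     0.006]
```

Request:
carry_out(moves="0 0 -1 0 0 0;0 0 -3 0 0 0;0 0 -5.5 0 0 0;0 0 -8 0 0 0;0 0 -10 0 0 0;3 1.2 -10 0 0 0;6 2.4 -10 0 0 0;9 3.6 -10 0 0 0")

```text
t: 30.98
position: [0.502, 0.1998, 0.1678]
eef_rot: [179.9, -0.0, 90.3]
wrist_force: [0.9, -0.6, -2.5]
width: 0.473
gripper_force: 20.0
```

Request:
carry_out(moves="3 1.2 0 0 0 0;6 2.4 0 0 0 0;7.2 3 0 0 0 0;7.2 3 0 0 0 0;7.2 3 2 0 0 0;7.2 3 4 0 0 0;7.2 3 6 0 0 0;7.2 3 6 0 0 0")

```text
t: 31.65
position: [0.5289, 0.2686, 0.1041]
eef_rot: [-179.7, 0.2, 90.3]
wrist_force: [-0.8, -1.1, -1.6]
width: 0.477
gripper_force: 20.0
```

```bash
python3 g.py .5307 .273 .070
```

```text
t 31.65 pos [0.5289 0.2686 0.1041] rot [-179.72    0.2    90.29] w 0.477 F 20.0 wf [-0.8 -1.1 -1.6]
cm [0.45 0.2  3.4 ] rv [-0.005  0.003  0.005]
```

Request:
carry_out(moves="0.2 0 1 0 0 0;0.2 0 2 0 0 0;0.2 0 2.7 0 0 0;0.2 0 3.1 0 0 0;0.2 0 3.3 0 0 0;0.2 0 3.3 0 0 0;0.2 0 3.3 0 0 0")

```text
t: 32.23
position: [0.5314, 0.2729, 0.0744]
eef_rot: [180.0, -0.0, 90.3]
wrist_force: [-1.0, 0.4, -1.2]
width: 0.474
gripper_force: 20.0
```

Request:
carry_out(moves="0 0 0.1 0 0 0;0 0 0.15 0 0 0;0 0 0.15 0 0 0")

```text
t: 32.48
position: [0.5312, 0.2731, 0.0728]
eef_rot: [180.0, -0.0, 90.4]
wrist_force: [0.0, -0.5, -2.0]
width: 0.471
gripper_force: 20.0
```

Request:
carry_out(moves="0 0 0.1 0 0 0;0 0 0.2 0 0 0;0 0 0.25 0 0 0;0 0 0.25 0 0 0;0 0 0.25 0 0 0")

```text
t: 32.9
position: [0.5312, 0.273, 0.0702]
eef_rot: [180.0, -0.0, 90.3]
wrist_force: [-1.0, -0.1, 1.0]
width: 0.476
gripper_force: 20.0
```

Request:
carry_out(moves="0 0 0.1 0 0 0;0 0 0.1 0 0 0;0 0 0.1 0 0 0")

```text
t: 33.15
position: [0.5312, 0.2732, 0.0701]
eef_rot: [180.0, -0.0, 90.3]
wrist_force: [-2.9, 0.2, 12.3]
width: 0.475
gripper_force: 20.0
```

Request:
carry_out(moves="0 0 0 0 0 0;0 0 0 0 0 0;0 0 0 0 0 0;0 0 0 0 0 0;0 0 0 0 0 0;0 0 0 0 0 0;0 0 0 0 0 0;0 0 0 0 0 0", claw=100)

```text
t: 33.82
position: [0.5312, 0.2729, 0.0691]
eef_rot: [180.0, 0.0, 90.3]
wrist_force: [0.5, -1.5, 0.1]
width: 0.981
gripper_force: 0.0
```

Request:
carry_out(moves="0 0 -1 0 0 0;0 0 -3 0 0 0;0 0 -6 0 0 0;0 0 -9 0 0 0;0 0 -11 0 0 0;-3 -1 -11 0 0 0;-6 -2 -11 0 0 0;-9 -3 -11 0 0 0")

```text
t: 34.48
position: [0.5013, 0.1821, 0.1802]
eef_rot: [179.9, -0.0, 90.4]
wrist_force: [2.1, -1.1, -0.0]
width: 0.998
gripper_force: 0.0
```

Request:
carry_out(moves="-4 -1 0 0 0 0;-8 -2 0 0 0 0;-12 -3 0 0 0 0;-15 -3.6 0 0 0 0;-16.2 -3.6 0 0 0 0;-16.2 -3.6 2 0 0 0;-16.2 -3.6 3 0 0 0;-16.2 -3.6 3 0 0 0")

```text
t: 35.15
position: [0.466, 0.02, 0.1485]
eef_rot: [-179.9, 0.0, 90.3]
wrist_force: [0.3, -0.1, -0.3]
width: 0.999
gripper_force: 0.0
```

```bash
python3 g.py .4648 .0205 .085
```

```text
t 35.15 pos [0.466  0.02   0.1485] rot [-1.7991e+02  1.0000e-02  9.0280e+01] w 0.999 F 0.0 wf [ 0.3 -0.1 -0.3]
cm [ 0.05 -0.11  6.35] rv [-0.002  0.     0.005]
```

Request:
carry_out(moves="0 -0.1 1.5 0 0 0;0 -0.1 3 0 0 0;0 -0.1 4.5 0 0 0;0 -0.1 5.6 0 0 0;0 -0.1 6.2 0 0 0;0 -0.1 6.2 0 0 0;0 -0.1 6.2 0 0 0")

```text
t: 35.73
position: [0.4659, 0.0206, 0.0876]
eef_rot: [180.0, -0.0, 90.3]
wrist_force: [-0.4, -0.1, -0.9]
width: 1.002
gripper_force: 0.0
```

Request:
carry_out(moves="0 0 0 0 0 0;0 0 0 0 0 0;0 0 0 0 0 0;0 0 0 0 0 0;0 0 0 0 0 0;0 0 0 0 0 0;0 0 0 0 0 0;0 0 0 0 0 0", claw=0, squeeze=30)

```text
t: 36.4
position: [0.4657, 0.0206, 0.0874]
eef_rot: [180.0, -0.0, 90.3]
wrist_force: [-1.2, 0.0, 5.5]
width: 0.685
gripper_force: 30.0
```

```bash
python3 g.py .428 .3456 .2
```

```text
t 36.4 pos [0.4657 0.0206 0.0874] rot [ 1.7999e+02 -1.0000e-02  9.0350e+01] w 0.685 F 30.0 wf [-1.2  0.   5.5]
cm [ 32.53  -3.58 -11.26] rv [ 0.    -0.     0.006]
```

Request:
carry_out(moves="0 0 -1 0 0 0;0 0 -3 0 0 0;0 0 -5.5 0 0 0;0 0 -8 0 0 0;0 0 -10 0 0 0;1 0 -11 0 0 0;3 -0.4 -11 0 0 0;6 -0.8 -11 0 0 0")

```text
t: 37.07
position: [0.4575, 0.0792, 0.1979]
eef_rot: [179.9, 0.0, 90.1]
wrist_force: [-0.1, 0.5, -3.5]
width: 0.685
gripper_force: 30.0
```

Request:
carry_out(moves="3 -0.4 0 0 0 0;6.5 -0.8 0 0 0 0;10 -1.2 0 0 0 0;13.5 -1.6 0 0 0 0;17 -2 0 0 0 0;20.5 -2.4 0 0 0 0;24 -2.8 0 0 0 0;26 -2.8 0 0 0 0")

```text
t: 37.73
position: [0.4259, 0.3445, 0.1965]
eef_rot: [-179.9, -0.0, 90.6]
wrist_force: [0.1, 1.4, -2.8]
width: 0.678
gripper_force: 30.0
```

Request:
carry_out(moves="0.5 0 0 0 0 0;0.5 0 1 0 0 0;0.5 0 2.5 0 0 0;0.5 0 4 0 0 0;0.5 0 6 0 0 0;0.5 0 6 0 0 0;0.5 0 6 0 0 0")

```text
t: 38.32
position: [0.4274, 0.3431, 0.1362]
eef_rot: [-179.9, 0.2, 90.2]
wrist_force: [-0.3, -0.0, -1.9]
width: 0.682
gripper_force: 30.0
```

```bash
python3 g.py .428 .3456 .0905
```

```text
t 38.32 pos [0.4274 0.3431 0.1362] rot [-1.7988e+02  1.6000e-01  9.0220e+01] w 0.682 F 30.0 wf [-0.3 -0.  -1.9]
cm [0.26 0.07 4.56] rv [-0.002  0.003  0.004]
```

Request:
carry_out(moves="0 0 1.5 0 0 0;0 0 2.5 0 0 0;0 0 3.5 0 0 0;0 0 4 0 0 0;0 0 4.3 0 0 0;0 0 4.4 0 0 0;0 0 4.4 0 0 0;0 0 4.4 0 0 0")

```text
t: 38.98
position: [0.4279, 0.3454, 0.0934]
eef_rot: [180.0, -0.0, 90.3]
wrist_force: [-0.7, 0.4, -2.3]
width: 0.68
gripper_force: 30.0
```

Request:
carry_out(moves="0 0 0.1 0 0 0;0 0 0.15 0 0 0;0 0 0.15 0 0 0")

```text
t: 39.23
position: [0.4278, 0.3454, 0.0917]
eef_rot: [180.0, -0.0, 90.4]
wrist_force: [0.0, -0.1, -2.7]
width: 0.681
gripper_force: 30.0
```

Request:
carry_out(moves="0 0 0.1 0 0 0;0 0 0.15 0 0 0;0 0 0.15 0 0 0;0 0 0.15 0 0 0")

```text
t: 39.57
position: [0.4278, 0.3454, 0.0904]
eef_rot: [180.0, -0.0, 90.3]
wrist_force: [-1.6, -0.4, 2.6]
width: 0.685
gripper_force: 30.0
```

Request:
carry_out(moves="0 0 0 0 0 0;0 0 0 0 0 0;0 0 0 0 0 0;0 0 0 0 0 0;0 0 0 0 0 0;0 0 0 0 0 0;0 0 0 0 0 0;0 0 0 0 0 0", claw=100)

```text
t: 40.23
position: [0.4278, 0.3453, 0.0901]
eef_rot: [180.0, 0.0, 90.3]
wrist_force: [-0.1, 0.1, -0.5]
width: 0.997
gripper_force: 0.0
```

Request:
carry_out(moves="0 0 -1 0 0 0;0 0 -3 0 0 0;0 0 -6 0 0 0;0 0 -9 0 0 0;0 0 -12 0 0 0;-3 0.5 -13 0 0 0;-7 1 -13 0 0 0;-11 1.5 -13 0 0 0")

```text
t: 40.9
position: [0.4437, 0.2351, 0.2217]
eef_rot: [179.9, -0.1, 90.5]
wrist_force: [0.2, -0.3, 0.2]
width: 0.998
gripper_force: 0.0
```

Request:
carry_out(moves="-4 0.3 0 0 0 0;-8 0.6 0 0 0 0;-12 0.9 0 0 0 0;-16 1.2 0 0 0 0;-20 1.5 0 0 0 0;-24 1.8 0 0 0 0;-28 2.1 0 0 0 0;-30.6 2.2 0 0 0 0")

```text
t: 41.57
position: [0.4671, -0.0743, 0.2212]
eef_rot: [179.9, 0.0, 90.2]
wrist_force: [0.9, 1.1, 0.0]
width: 1.001
gripper_force: 0.0
```

Request:
carry_out(moves="0 0 0 0 0 0;0 0 1 0 0 0;0 0 2 0 0 0;0 0 3 0 0 0;0 0 3 0 0 0")

```text
t: 41.98
position: [0.4661, -0.0688, 0.188]
eef_rot: [-179.8, -0.0, 90.5]
wrist_force: [-0.2, 0.4, 1.1]
width: 1.004
gripper_force: 0.0
```

```bash
python3 g.py .4652 -.0705 .119
```

```text
t 41.98 pos [ 0.4661 -0.0688  0.188 ] rot [-1.798e+02 -1.000e-02  9.049e+01] w 1.004 F 0.0 wf [-0.2  0.4  1.1]
cm [-0.17 -0.07  6.9 ] rv [-0.003 -0.     0.008]
```

Request:
carry_out(moves="-0.1 -0.1 1.5 0 0 0;-0.1 -0.1 3 0 0 0;-0.1 -0.1 4.5 0 0 0;-0.1 -0.1 6 0 0 0;-0.1 -0.1 6.7 0 0 0;-0.1 -0.1 6.9 0 0 0;-0.1 -0.1 6.9 0 0 0;-0.1 -0.1 6.9 0 0 0")

```text
t: 42.65
position: [0.4664, -0.0713, 0.1215]
eef_rot: [180.0, 0.0, 90.4]
wrist_force: [0.2, 0.0, 0.4]
width: 1.004
gripper_force: 0.0
```

Request:
carry_out(moves="0 0 0 0 0 0;0 0 0 0 0 0;0 0 0 0 0 0;0 0 0 0 0 0;0 0 0 0 0 0;0 0 0 0 0 0;0 0 0 0 0 0;0 0 0 0 0 0", claw=0, squeeze=20)

```text
t: 43.32
position: [0.4661, -0.0715, 0.1212]
eef_rot: [-180.0, -0.0, 90.3]
wrist_force: [-0.7, -0.6, 1.2]
width: 0.511
gripper_force: 20.0
```

```bash
python3 g.py .4410 .2573 .22
```

```text
t 43.32 pos [ 0.4661 -0.0715  0.1212] rot [-179.99   -0.     90.34] w 0.511 F 20.0 wf [-0.7 -0.6  1.2]
cm [32.89 -2.32 -9.88] rv [-0.    -0.     0.006]
```

Request:
carry_out(moves="0 0 -1 0 0 0;0 0 -3 0 0 0;0 0 -5 0 0 0;0 0 -7 0 0 0;0 0 -9 0 0 0;1 0 -10 0 0 0;3 -0.2 -10 0 0 0;5.5 -0.5 -10 0 0 0")

```text
t: 43.98
position: [0.4613, -0.017, 0.2219]
eef_rot: [179.9, 0.0, 90.2]
wrist_force: [0.4, -0.1, -1.6]
width: 0.511
gripper_force: 20.0
```

Request:
carry_out(moves="3 -0.2 0 0 0 0;6.5 -0.4 0 0 0 0;10 -0.7 0 0 0 0;13.5 -1 0 0 0 0;17 -1.3 0 0 0 0;20.5 -1.6 0 0 0 0;24 -1.8 0 0 0 0;26 -1.8 0 0 0 0")

```text
t: 44.65
position: [0.4402, 0.2474, 0.2208]
eef_rot: [-180.0, -0.0, 90.6]
wrist_force: [-0.2, 0.5, -1.1]
width: 0.511
gripper_force: 20.0
```

Request:
carry_out(moves="1 0 0 0 0 0;1.3 0 0 0 0 0;1.3 0 1.5 0 0 0;1.3 0 3 0 0 0;1.3 0 4.5 0 0 0;1.3 0 5 0 0 0;1.3 0 5 0 0 0")

```text
t: 45.23
position: [0.441, 0.2544, 0.1703]
eef_rot: [-179.9, 0.1, 90.2]
wrist_force: [0.2, 0.1, -1.9]
width: 0.51
gripper_force: 20.0
```

```bash
python3 g.py .441 .2573 .1242
```

```text
t 45.23 pos [0.441  0.2544 0.1703] rot [-1.799e+02  1.100e-01  9.022e+01] w 0.51 F 20.0 wf [ 0.2  0.1 -1.9]
cm [0.3  0.01 4.61] rv [-0.002  0.002  0.004]
```

Request:
carry_out(moves="0.1 0 1.5 0 0 0;0.1 0 2.5 0 0 0;0.1 0 3.5 0 0 0;0.1 0 4.1 0 0 0;0.1 0 4.4 0 0 0;0.1 0 4.4 0 0 0;0.1 0 4.4 0 0 0")

```text
t: 45.82
position: [0.4414, 0.2573, 0.1272]
eef_rot: [180.0, 0.0, 90.3]
wrist_force: [0.5, 0.4, -1.6]
width: 0.511
gripper_force: 20.0
```

Request:
carry_out(moves="0 0 0.1 0 0 0;0 0 0.2 0 0 0;0 0 0.2 0 0 0;0 0 0.2 0 0 0")

```text
t: 46.15
position: [0.4413, 0.2575, 0.1253]
eef_rot: [180.0, -0.0, 90.4]
wrist_force: [-0.5, 1.0, -2.0]
width: 0.511
gripper_force: 20.0
```

Request:
carry_out(moves="0 0 0.1 0 0 0;0 0 0.15 0 0 0;0 0 0.15 0 0 0;0 0 0.15 0 0 0")

```text
t: 46.48
position: [0.4414, 0.2576, 0.1241]
eef_rot: [180.0, -0.0, 90.3]
wrist_force: [-1.6, 0.2, 6.4]
width: 0.512
gripper_force: 20.0
```

Request:
carry_out(moves="0 0 0 0 0 0;0 0 0 0 0 0;0 0 0 0 0 0;0 0 0 0 0 0;0 0 0 0 0 0;0 0 0 0 0 0;0 0 0 0 0 0;0 0 0 0 0 0", claw=100)

```text
t: 47.15
position: [0.4412, 0.2574, 0.1236]
eef_rot: [-180.0, 0.0, 90.3]
wrist_force: [-0.7, 0.1, 0.3]
width: 0.99
gripper_force: 0.0
```

Request:
carry_out(moves="0 0 -1 0 0 0;0 0 -3 0 0 0;0 0 -6 0 0 0;0 0 -9 0 0 0;0 0 -12 0 0 0;-4 0 -12 0 0 0;-8 0 -12 0 0 0;-12 0 -12 0 0 0")

```text
t: 47.82
position: [0.4419, 0.1366, 0.2448]
eef_rot: [179.9, -0.1, 90.5]
wrist_force: [0.4, -0.1, -0.0]
width: 1.001
gripper_force: 0.0
```

Request:
carry_out(moves="-4 0 0 0 0 0;-8 0 0 0 0 0;-11 0 0 0 0 0;-11 0 0 0 0 0;-11 0 0 0 0 0;-11 0 0 0 0 0")

```text
t: 48.32
position: [0.4427, 0.0278, 0.2441]
eef_rot: [180.0, -0.0, 90.3]
wrist_force: [0.2, 0.6, -1.2]
width: 1.0
gripper_force: 0.0
```

```bash
python3 - <<'E'
from h import *
t=cv2.cvtColor(env.read_camera("top"),cv2.COLOR_RGB2BGR);s=cv2.cvtColor(env.read_camera("scene"),cv2.COLOR_RGB2BGR)
c=np.zeros((500,800,3),np.uint8);c[:400,:400]=cv2.resize(t[165:265,170:270],None,fx=4,fy=4,interpolation=2);c[:500,420:780]=cv2.resize(s[80:330,220:400],None,fx=2,fy=2,interpolation=2);cv2.imwrite("pics/d1.png",c)
E
python3 g.py .44 .03 .24
```

```text
t 48.42 pos [0.4428 0.0286 0.2438] rot [ 1.7999e+02 -2.0000e-02  9.0460e+01] w 1.003 F 0.0 wf [ 0.   0.3 -0.9]
cm [ 0.14 -0.27  0.38] rv [ 0.    -0.     0.008]
```

View pics/d1.png

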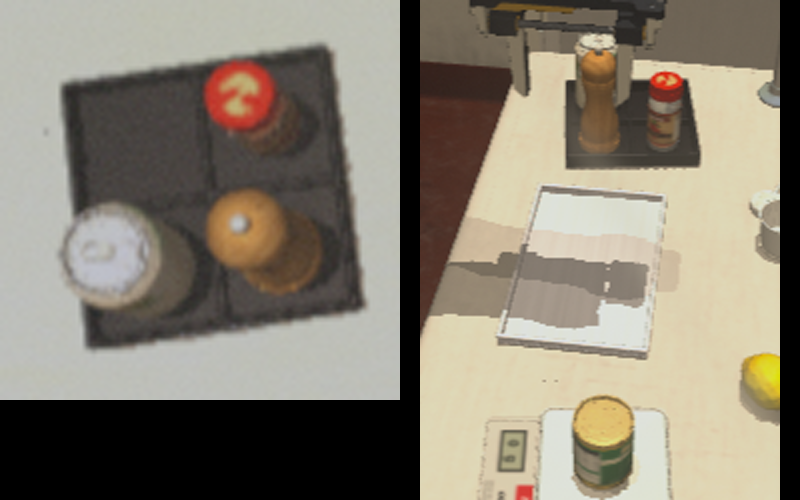

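The jar (240,95), can (110,255) and mill (240,225) are upright in their original cells, and the tin (603,440) stands on the plate. I'll hand it in.

```bash
python3 -c "
from rig import env
print(env.sign_off())"
```

```text
the job is handed in; nothing more can be done
None
```

I've handed the job in with no verdict returned: the tin stands upright within about 2 mm of the weighing plate's centre, and the mill, can and jar are upright and released in their original caddy cells, after about 48 s of the 141 s allowed.

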